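# Latch the specimen bay's guard gate open

## Robot

A 6-joint arm with a two-finger parallel gripper is mounted at the origin on the work surface. World frame = base frame: x ahead of the robot, y to its left, z up, the work surface at z = 0. Lengths are in mm, angles in degrees, forces in N, time in s.
With the tool pointing down it reaches from about 300 to 1000 mm from the base axis. Payload 5.1 kg.
Tool frame: the origin (TCP) lies midway between the tips of the shut fingers; the grasp point (between the pads) lies 19 mm behind it; z points along the fingers, y is the line along which they close (so a half turn about z gives the same grasp; the last joint's range is limited). The gripper opens to 95 mm and grips with 3 to 60 N. Pads are 20 mm wide; open, the fingers measure 119 mm over their backs; the gripper's body (75 mm by 180 mm) begins 59 mm behind the grasp point.
Start: joints at [66.83, 7.093, 94.555, -0, 78.352, -4.733], TCP at [205.599, 616.615, 214.656] pointing down, gripper open.
Joint ranges: [-149.61, 149.61], [-58.7, 133.49], [1.44, 155.28], [-77.14, 257.14], [18.33, 153.61], [-166.67, 166.67]. Speed limits (degrees/s): [147.25, 147.25, 180, 180, 180, 180].

## Interface

Orientations are given as a 3x3 rotation matrix whose columns are the frame's x, y, z axes.
In Python, from rig import sense, cams, order gives the robot as it stands.
- The arm moves only by the shell command python3 -m crank 'ROWS' [FORCE]. ROWS is JSON, a list of rows, each a list of 5 numbers: the opening, from 0 (shut) to 1 (fully open), then the shift along the world's x, y, z in mm, then the turn about the world's z in rad. A call has 1 to 5 rows; each row shifts and turns the commanded pose from where the row before left it; what a row does not reach is not made up. A row lasts 1/12 s, in which the tool goes at most 41.7 mm and 7.16 degrees, less where a joint would pass 70% of its speed; a pose out of reach is approached as far as the arm can. A call is refused whole if a number of a shift passes 41.7 or a number of a turn 0.125, either way. A call with a gripper value outside its range is refused whole. The fingers move at their own pace and stop on an object; FORCE is the grip in N (left out, the last holds). Time passes only in rows, so rows that do not move let the fingers close. It gives the time, the measured TCP pose, the force, the opening and the grip force at its end, in the units of the state.
- sense(): the state, without advancing time (a new reading comes with each control period).
- cams.snapshot(name): name is "scene" or "top" or "wrist"; returns the picture (480x640x3 uint8, red, green, blue); there is no depth.
- cams.camera_info(name): a dict with "camera_matrix" (3x3 intrinsics, pixels), "extrinsics" (4x4, takes a point from camera to world coordinates); the wrist camera has in their place "T_tool_cam" (4x4, takes a point from camera to tool coordinates, whose origin is the TCP and whose axes are the flange's). Camera axes: x right, y up, looking along -z (the intrinsics and any distortion apply to the point x, -y, -z); pixel columns grow to the right and rows downward; lengths in mm; the calibration is good to about 2 mm. The wrist camera is an equidistant fisheye: a pixel r from the principal point sees the ray r / f radians off the axis. A picture is of the moment at which its call begins: read the wrist's pose just before it. camera_info takes no time and is no camera call.
- order.job_done(): hands the job in; it is judged then, once.
Trained networks look in the newest picture that a camera, given by its name, has taken for a name from the list of things; names that differ only in an ending like _2 or _b are one class to them, and where a whole thing is asked for, a point or a joint stands for the part that bears it (a point fixed in the world has none). Each returns a list of dicts, best first, with "score" (0 to 1); they miss things now and then, are a little off and sometimes report something else, mostly with a low value. They report only what shows in the picture. A call takes as long as a camera call.
- cams.trace(camera, label): "region" (480x640 bool, what is visible of it) and "bbox" ([left, top, width, height] in pixels, round what is visible of it).
The state is a dict: "t": time; "q": joint angles; "joint_velocities": joint speeds; "tau": joint torques, N m; "ee_pos": TCP position; "tool_rot": TCP orientation; "wrist_force": force on the tool from outside, world axes, zero at the start; "torque": the same for the moment, N m; "width": finger opening in mm; "grip_force": force on a finger pad.
Only numpy, scipy, OpenCV 4.12 (cv2) and the standard library are available. Lean on these libraries where they do the work, as an engineer would, in place of code of your own. Each camera call takes 0.05 s, during which the arm holds its last target. There are 200 camera calls.

## Task

The specimen bay's gate is latched shut: lift its gravity latch bar by the ball knob over the shut catch, swing the gate open along the rail, and let the bar drop fully into the notch of the hold-open catch, so that the gate stays latched open by itself. Find that notch by feel: never force the bar against the rail, the catches or their stops (a light hand push, well under 20 N), and leave the specimens in the bay, and the jar and the dish beside it, where they are.

Things in the scene. Friction and masses are not known exactly. Their poses are not given: they have to be found in the camera images.
- hinge_axis (a point): point on the gate's vertical hinge axis, 135 mm above the bench (heights are all above the bench). Its axes are the guard's: x from the gate into the specimen bay, z up. Seen from it, the shut gate runs along -y, a gate at angle A (joint gate) along (-sin A, -cos A): it opens to -x, the side without screens. The guard is fixed, but placed and turned (0.3 rad) anew each time.
- knob (a point): centre of the black ball knob, 28 mm in diameter, on a 10 mm thick, 36 mm long upright stem on the latch bar; pinched from above. With the bar down it is 190 mm high and 135 mm out from the hinge axis. Highest part of the gate; moves with gate and bar.
- gate (a joint): angle of the gate about its hinge, rad: 0 shut, grows as it opens (clockwise from above), range -0.02 to 1.45. Steel frame with a clear pane, 170 mm long, 118 mm high. It turns easily (0.03 N m of friction) and stays where it is left.
- bar (a joint): angle of the latch bar, rad: 0 = level, fully down on its stop; grows as it is lifted, hard stop at 0.24. It lies along the gate's top and falls by its own weight (about 0.2 kg). It must be above 0.13 to clear the shut catch; riding on top of the rail it reads about 0.11 to 0.14.
- bar_pivot (a point): middle of the bar's level pivot, which crosses the gate 40 mm out from the hinge axis, 135 mm high. The knob's centre is 95 mm further out and 55 mm higher: with the bar lifted by B it rises by 95 sin B - 55 (1 - cos B) mm and comes inward by 55 sin B + 95 (1 - cos B) mm.
- nose: round steel end of the latch bar, 12 mm thick, reaching to 212 mm from the hinge axis; it rides on the rail and drops into the notches. This body's origin lies on the bar's pivot.
- guard: the whole fixed guard: grey base plate 380 x 300 x 8 mm, screens, rail and both catches. Origin at the centre of the plate's underside, hinge axis at x 50, y 100 mm. The curved rail (182 to 210 mm from the hinge axis) has its level top 147 mm high, 18 mm above the lowered bar's underside, unbroken from the shut catch to the hold-open notch.
- shut_catch (a point): middle of the 16 mm wide shut notch, where the nose lies at the start, between a 173 mm tall stop on one side and the upright 18 mm high end of the rail on the other (opening) side; 195 mm from the hinge axis at gate angle 0, 135 mm high.
- rail_start (a point): a point on top of the rail at gate angle 0.4. From here the rail runs on to the hold-open notch: 18 mm wide, upright walls, then a 173 mm tall stop the bar cannot pass. It is in a part clamped anywhere along the arc: notch middle at gate angle 0.9 to 1.3, not measured. Seen, or felt by sliding the resting bar until it drops or meets the stop; if it has not dropped there, ease back 1 to 4 mm.
- specimen_bar: loose steel specimen 25 x 60 x 20 mm in the bay behind the gate; leave alone. Origin at its underside.
- specimen_puck: loose round steel specimen, 40 mm wide, 16 mm high, in the bay; leave alone. Origin at its underside.
- jar: jar, 60 mm wide, 75 mm high, just outside the base plate; leave alone. Origin at its underside.
- dish: small steel dish, 110 mm wide, 22 mm high, just outside the base plate; leave alone. Origin at its underside.

How it is judged (in metres and radians):
On the way:
1. the bar is lifted clear of the shut catch and the gate swung off it (gate beyond 0.3 rad, the bar on top of the rail or higher) (value of joint gate above 0.3 rad and value of joint bar above 0.08 rad), for 0.1 s.
At the end, for the whole second after the job is handed in: The gate stands open beyond 0.85 rad with the bar fully down in the hold-open notch (bar below 0.03 rad), released and at rest (gate slower than 0.05 rad/s) (value of joint gate above 0.85 rad and value of joint bar below 0.03 rad and velocity of joint gate between -0.05 and 0.05 rad/s); the robot touches nothing.
It fails at once if the bar's nose is forced against the rail, a catch or a stop with more than 20 N (contact force between nose and guard above 20 N).
It fails at once if a specimen, the jar or the dish is moved more than 30 mm (distance of any of specimen_bar, specimen_puck, jar, dish from where it was at the start of the episode above 0.03 m).
It also fails if it takes over 48 s, if anything falls off the work surface, if the arm or the gripper's body presses on something with over 40 N, if the wrist force passes 120 N, or if a joint passes its speed limit or range.

## Working session

There is one attempt and no reset: what is moved stays moved. The work goes in short steps, Python scripts to look and compute and a shell command to move; the robot and the scene stay as the last step left them, time stands still between calls to the robot, and variables do not carry over. Pictures are saved under pics/ and viewed, at most 10 in all, crops included, and the job is handed in when it is done.

```bash
ls; mkdir -p pics; python3 - <<'E'
from rig import sense,cams
import cv2,numpy as np
s=sense();print(s['t'],s['ee_pos'],np.round(s['tool_rot'],3).tolist(),s['width'])
for n in ['scene','top']:
    im=cams.snapshot(n);cv2.imwrite(f'pics/{n}0.png',im[...,::-1])
    c=cams.camera_info(n);print(n,{k:np.round(np.array(v),3).tolist() if not isinstance(v,str) else v for k,v in c.items()})
    for l in ['knob','nose','guard','gate','hinge_axis','bar_pivot','shut_catch','rail_start']:
        try:
            for d in cams.trace(n,l)[:2]:
                r=d['region'];ys,xs=np.nonzero(r);print(l,round(d['score'],2),d['bbox'],len(xs),xs.mean().round(1) if len(xs) else 0,ys.mean().round(1) if len(xs) else 0)
        except Exception as e: print(l,repr(e)[:100])
E
```

```text
pics
0.0 [205.35367937 616.04791068 213.43391523] [[-0.949, 0.316, -0.001], [0.316, 0.949, -0.002], [0.0, -0.002, -1.0]] 94.98187297540507
scene {'camera_matrix': [[546.177, 0.0, 317.794], [0.0, 546.177, 232.232], [0.0, 0.0, 1.0]], 'extrinsics': [[0.818, -0.41, 0.403, 948.619], [0.575, 0.575, -0.583, -505.322], [0.007, 0.709, 0.706, 753.707], [0.0, 0.0, 0.0, 1.0]]}
knob 0.56 [309.7, 204.5, 55.7, 83.2] 953 338.3 237.0
nose 0.66 [361.8, 323.8, 21.7, 14.3] 187 371.9 330.7
nose 0.51 [308.0, 203.6, 58.3, 84.4] 944 338.2 237.5
guard 0.76 [176.6, 181.7, 269.8, 207.1] 31420 322.3 281.4
gate 0.81 [309.5, 203.1, 62.7, 106.2] 2541 345.2 245.1
gate 0.29 [317.8, 171.6, 53.7, 40.0] 1332 343.1 188.2
hinge_axis 0.67 [178.0, 181.3, 269.4, 207.5] 31383 322.4 281.5
bar_pivot 0.93 [308.2, 200.8, 53.9, 90.3] 915 338.0 237.3
shut_catch 0.61 [180.5, 178.8, 265.9, 206.7] 31371 322.4 281.5
rail_start 0.79 [176.6, 181.3, 270.2, 207.5] 31560 322.5 281.5
top {'camera_matrix': [[540.621, 0.0, 328.17], [0.0, 540.621, 245.585], [0.0, 0.0, 1.0]], 'extrinsics': [[-0.01, 0.981, -0.194, 414.276], [-1.0, -0.014, -0.018, 17.069], [-0.02, 0.193, 0.981, 1003.958], [0.0, 0.0, 0.0, 1.0]]}
knob 0.83 [283.9, 199.0, 123.0, 34.8] 1125 346.4 213.9
nose 0.56 [375.3, 204.2, 30.6, 10.6] 213 389.7 207.9
guard 0.83 [243.4, 137.0, 199.1, 241.3] 34745 341.3 257.3
gate 0.96 [273.3, 197.8, 131.4, 50.4] 2450 334.4 222.5
hinge_axis 0.55 [240.9, 134.2, 199.1, 244.1] 34181 341.4 257.3
bar_pivot 0.96 [285.7, 195.3, 119.0, 38.2] 1087 345.7 214.0
shut_catch 0.71 [243.3, 137.0, 195.9, 240.5] 34689 341.2 257.0
rail_start 0.68 [244.3, 134.5, 194.3, 242.1] 34457 341.2 257.2
```

View pics/top0.png

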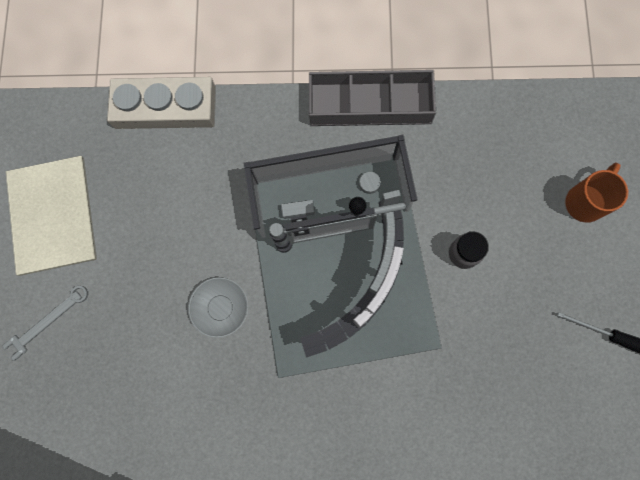

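View pics/scene0.png

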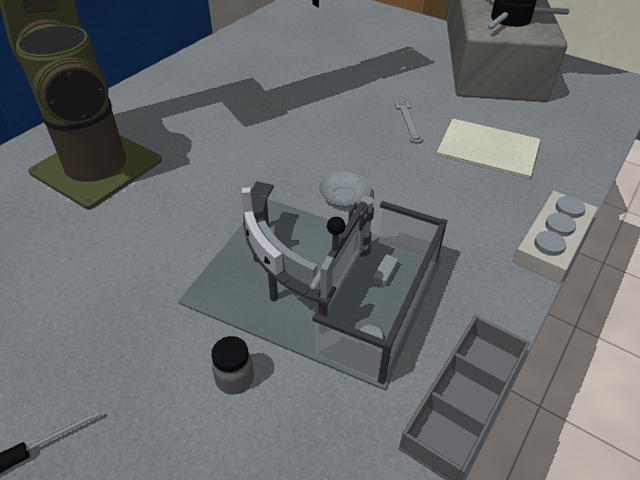

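```bash
cat > h.py <<'E'
from rig import sense,cams
import cv2,numpy as np
from scipy.optimize import least_squares
def proj(n,P):
    c=cams.camera_info(n);P=np.atleast_2d(P).astype(float)
    p=np.c_[P,np.ones(len(P))]@np.linalg.inv(np.array(c['extrinsics'])).T
    p=p[:,:3]*[1,-1,-1]; q=p@np.array(c['camera_matrix']).T
    return q[:,:2]/q[:,2:]
def g2w(x,P):  # guard -> world
    c,s=np.cos(x[2]),np.sin(x[2]);P=np.atleast_2d(P)
    return np.c_[x[0]+c*P[:,0]-s*P[:,1],x[1]+s*P[:,0]+c*P[:,1],P[:,2]]
def pol(r,A,z): # guard coords at radius r, gate angle A
    A=np.asarray(A)+0*np.asarray(r);return np.c_[50-r*np.sin(A),100-r*np.cos(A),z+0*A]
E
cat > a.py <<'E'
from h import *
obs=[('top',(-190,150,8),(277,377)),('top',(-190,-150,8),(440.5,348)),('scene',(-190,-150,8),(180,301)),('scene',(190,-150,8),(386,387))]
px={}
for n,c in (('top',(358,206)),('scene',(336,226))):
    im=cv2.imread(f'pics/{n}0.png');w=im[c[1]-12:c[1]+13,c[0]-12:c[0]+13].max(2)
    _,l,st,ce=cv2.connectedComponentsWithStats((w<35).astype(np.uint8));k=l[12,12]
    p=ce[k]+np.array(c)-12;print(n,p,st[k]);obs.append((n,(50,100-135,190),p))
f=lambda x:np.concatenate([proj(n,g2w(x,P))[0]-p for n,P,p in obs])
r=least_squares(f,[500,0,0.15],x_scale=[100,100,.1]);x=r.x
print(x,np.round(r.fun.reshape(-1,2),1).tolist())
np.save('x.npy',x)
print('hinge',g2w(x,(50,100,135)),'knob',g2w(x,(50,-35,190)))
# triangulated knob alone
kk=[(o[0],o[2]) for o in obs[-2:]]
t=least_squares(lambda P:np.concatenate([proj(n,P)[0]-p for n,p in kk]),[500,0,190]);print('tri',t.x,t.fun)
for n in('top','scene'):
    im=cv2.imread(f'pics/{n}0.png')
    for A in np.arange(.4,1.45,.1):
        p,q=proj(n,g2w(x,pol(np.array([182,210]),A,147)));print(n,round(A,2),p.round(),q.round())
    x0,y0,x1,y1=(300,180,450,380) if n=='top' else (220,170,400,320)
    cr=cv2.resize(im[y0:y1,x0:x1],None,fx=4,fy=4,interpolation=cv2.INTER_CUBIC) if n=='scene' else cv2.resize(im[y0:y1,x0:x1],None,fx=3,fy=3,interpolation=cv2.INTER_CUBIC)
    k=4 if n=='scene' else 3
    for A in np.arange(.8,1.36,.1):
        p,q=[tuple(((v-[x0,y0])*k).astype(int).tolist()) for v in proj(n,g2w(x,pol(np.array([182,210]),A,147)))]
        cv2.circle(cr,p,2,(0,0,255),-1);cv2.circle(cr,q,2,(0,255,0),-1)
    cv2.imwrite(f'pics/c_{n}.png',cr)
E
python3 a.py
```

```text
top [356.98723404 205.84255319] [  3   4  17  18 235]
scene [335.68320611 225.85496183] [  3   3  18  22 262]
[5.84016476e+02 1.41636910e+01 1.68753949e-01] [[-0.5, 0.1], [-0.1, -1.2], [-2.7, -0.3], [-0.3, 0.8], [-1.2, -1.1], [-0.0, -0.9]]
hinge [[616.51080327 121.14087866 135.        ]] knob [[639.1846107 -11.9414209 190.       ]]
tri [638.71167781 -13.09666329 188.45305378] [-0.52979329 -0.5834266  -0.73383318  0.15466586]
top 0.4 [383. 250.] [400. 254.]
top 0.5 [380. 261.] [397. 266.]
top 0.6 [376. 271.] [393. 278.]
top 0.7 [371. 281.] [387. 290.]
top 0.8 [365. 291.] [380. 301.]
top 0.9 [358. 300.] [372. 312.]
top 1.0 [350. 308.] [363. 321.]
top 1.1 [342. 316.] [352. 330.]
top 1.2 [332. 322.] [341. 338.]
top 1.3 [322. 328.] [330. 344.]
top 1.4 [311. 333.] [317. 350.]
scene 0.4 [284. 244.] [270. 253.]
scene 0.5 [277. 238.] [262. 245.]
scene 0.6 [271. 231.] [255. 237.]
scene 0.7 [267. 224.] [250. 229.]
scene 0.8 [263. 216.] [246. 220.]
scene 0.9 [261. 209.] [244. 212.]
scene 1.0 [260. 202.] [243. 203.]
scene 1.1 [260. 195.] [243. 195.]
scene 1.2 [261. 188.] [245. 187.]
scene 1.3 [263. 181.] [247. 179.]
scene 1.4 [266. 175.] [251. 172.]
```

View pics/c_top.png

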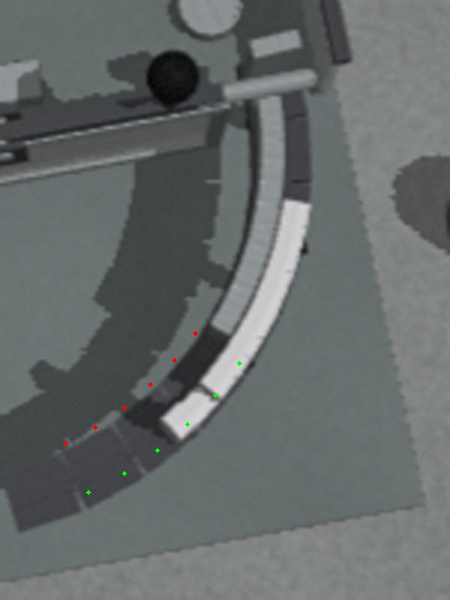

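View pics/c_scene.png

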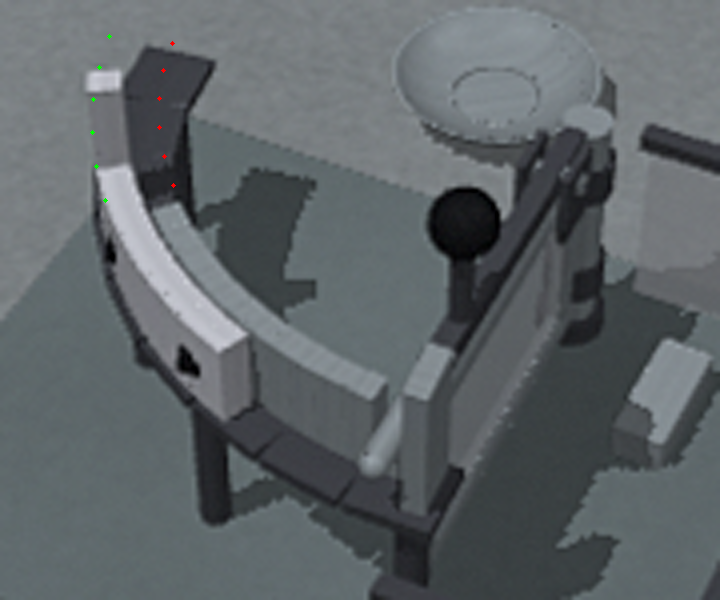

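```bash
python3 - <<'E'
from h import *
x=np.load('x.npy')
for n,z in(('scene',173),('scene',147),('top',173),('top',147)):
    print(n,z)
    for A in np.arange(.84,1.11,.04): print(round(A,2),proj(n,g2w(x,pol(np.array([198,210]),A,z))).round(1).tolist())
im=cv2.imread('pics/top0.png')[295:335,340:390];a=cv2.resize(im,None,fx=10,fy=10,interpolation=cv2.INTER_NEAREST)
im=cv2.imread('pics/scene0.png')[180:225,235:270];b=cv2.resize(im,(350,450)[:2],interpolation=cv2.INTER_NEAREST)
o=np.zeros((450,850,3),np.uint8);o[:400,:500]=a;o[:,500:]=b;cv2.imwrite('pics/z.png',cv2.resize(o,(790,418)))
# approach geometry
s=sense();k=g2w(x,(50,-35,190))[0];print('knob',k,'tcp',s['ee_pos'],'shift',k-s['ee_pos'])
print('tool yaw of y axis',np.degrees(np.arctan2(*np.array(s['tool_rot'])[[1,0],1])))
for A in np.arange(0,1.2,.1):
    p=g2w(x,(50-135*np.sin(A),100-135*np.cos(A),190))[0];print(round(A,1),p.round(1))
E
```

```text
scene 173
0.84 [[251.4, 203.4], [243.9, 204.8]]
0.88 [[250.5, 200.2], [243.0, 201.3]]
0.92 [[249.8, 197.0], [242.4, 198.0]]
0.96 [[249.3, 193.8], [241.9, 194.6]]
1.0 [[249.0, 190.6], [241.6, 191.2]]
1.04 [[248.9, 187.5], [241.6, 187.9]]
1.08 [[249.0, 184.4], [241.7, 184.6]]
scene 147
0.84 [[252.7, 215.3], [245.4, 216.7]]
0.88 [[251.8, 212.1], [244.5, 213.3]]
0.92 [[251.1, 208.9], [243.8, 209.9]]
0.96 [[250.6, 205.7], [243.3, 206.5]]
1.0 [[250.3, 202.6], [243.1, 203.1]]
1.04 [[250.2, 199.4], [243.0, 199.8]]
1.08 [[250.3, 196.3], [243.2, 196.5]]
top 173
0.84 [[371.6, 299.3], [377.9, 304.1]]
0.88 [[368.4, 303.3], [374.5, 308.4]]
0.92 [[365.1, 307.2], [370.9, 312.5]]
0.96 [[361.5, 311.0], [367.2, 316.5]]
1.0 [[357.9, 314.6], [363.3, 320.4]]
1.04 [[354.0, 318.1], [359.2, 324.1]]
1.08 [[350.0, 321.4], [355.0, 327.7]]
top 147
0.84 [[370.7, 300.9], [376.7, 305.5]]
0.88 [[367.6, 304.8], [373.5, 309.7]]
0.92 [[364.3, 308.6], [370.0, 313.7]]
0.96 [[360.9, 312.2], [366.4, 317.6]]
1.0 [[357.3, 315.7], [362.6, 321.4]]
1.04 [[353.6, 319.1], [358.6, 325.0]]
1.08 [[349.7, 322.4], [354.5, 328.4]]
knob [639.1846107 -11.9414209 190.       ] tcp [205.62382636 616.61369737 214.67911755] shift [ 433.56078434 -628.55511828  -24.67911755]
tool yaw of y axis 71.56243269505113
0.0 [639.2 -11.9 190. ]
0.1 [625.8 -13.5 190. ]
0.2 [612.3 -13.8 190. ]
0.3 [598.8 -12.7 190. ]
0.4 [585.6 -10.3 190. ]
0.5 [572.6  -6.5 190. ]
0.6 [560.1  -1.5 190. ]
0.7 [548.1   4.7 190. ]
0.8 [536.8  12.2 190. ]
0.9 [526.4  20.7 190. ]
1.0 [516.8  30.2 190. ]
1.1 [508.2  40.6 190. ]
```

View pics/z.png

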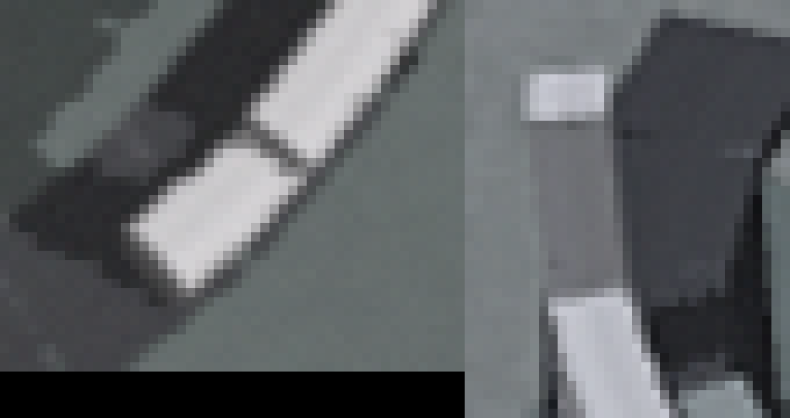

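Notch estimate: rail ends at A≈0.90 (scene pixel 244,212) and the tall stop begins at ≈0.97, so the middle is about 0.94. The knob fit agrees with its triangulation to within about 2 mm (height 188.5 against 190). Next I move above the knob.

```bash
python3 -m crank '[[1,20,-29,15,-0.05],[1,20,-29,15,-0.05],[1,20,-29,15,-0.05],[1,20,-29,15,-0.05],[1,20,-29,15,-0.05]]' 10
python3 -m crank '[[1,20,-29,0,-0.05],[1,20,-29,0,-0.05],[1,20,-29,0,-0.05],[1,20,-29,0,-0.05],[1,20,-29,0,-0.05]]'
python3 -m crank '[[1,20,-29,0,-0.05],[1,20,-29,0,-0.05],[1,20,-29,0,-0.05],[1,20,-29,0,-0.05],[1,20,-29,0,-0.05]]'
python3 -m crank '[[1,20,-29,0,-0.05],[1,20,-29,0,-0.05],[1,20,-29,0,-0.05],[1,20,-29,0,-0.05],[1,20,-29,0,-0.05]]'
python3 -m crank '[[1,20,-29,0,-0.04],[1,13,-19,0,-0.04],[1,0,0,0,0],[1,0,0,0,0]]'
cat > w.py <<'E'
from h import *
x=np.load('x.npy');s=sense();im=cams.snapshot('wrist')
import sys;cv2.imwrite(sys.argv[1],im[...,::-1])
c=cams.camera_info('wrist');print({k:np.round(np.array(v),3).tolist() if not isinstance(v,str) else v for k,v in c.items()})
R=np.array(s['tool_rot']);print(s['t'],s['ee_pos'],s['q'],np.degrees(np.arctan2(R[1,1],R[0,1])))
T=np.array(c['T_tool_cam']);K=np.array(c['camera_matrix'])
def wp(P):
    p=R.T@(np.array(P)-s['ee_pos']);p=T[:3,:3].T@(p-T[:3,3]);p=p*[1,-1,-1]
    th=np.arctan2(np.hypot(p[0],p[1]),p[2]);d=p[:2]/np.hypot(p[0],p[1]);return K[:2,2]+K[0,0]*th*d
print('pred knob px',wp(g2w(x,(50,-35,190))[0]))
for d in cams.trace('wrist','knob')[:2]: print(d['score'],d['bbox'])
E
python3 w.py pics/w1.png
```

```text
t: 1.32
ee_pos: [306.1, 470.2, 290.4]
tool_rot: [[-0.84, 0.543, 0.0], [0.543, 0.84, 0.0], [-0.0, 0.0, -1.0]]
wrist_force: [0.6, 0.6, -0.1]
width: 95.3
grip_force: 0.0
t: 1.73
ee_pos: [406.2, 325.1, 290.0]
tool_rot: [[-0.679, 0.734, 0.001], [0.734, 0.679, 0.0], [-0.0, 0.001, -1.0]]
wrist_force: [0.3, 0.7, -0.1]
width: 95.1
grip_force: 0.0
t: 2.15
ee_pos: [506.3, 180.0, 289.9]
tool_rot: [[-0.476, 0.879, 0.001], [0.879, 0.476, 0.0], [-0.0, 0.001, -1.0]]
wrist_force: [0.2, 1.1, 0.4]
width: 95.0
grip_force: 0.0
t: 2.57
ee_pos: [606.4, 35.0, 289.8]
tool_rot: [[-0.244, 0.97, 0.0], [0.97, 0.244, 0.0], [0.0, 0.0, -1.0]]
wrist_force: [0.4, -0.0, 0.8]
width: 95.4
grip_force: 0.0
t: 2.9
ee_pos: [638.8, -12.3, 289.1]
tool_rot: [[-0.167, 0.986, -0.001], [0.986, 0.167, 0.001], [0.001, -0.001, -1.0]]
wrist_force: [-0.1, 0.8, -0.6]
width: 95.2
grip_force: 0.0
{'camera_matrix': [[371.648, 0.0, 317.36], [0.0, 371.648, 237.441], [0.0, 0.0, 1.0]], 'T_tool_cam': [[-0.001, 0.967, 0.257, 71.652], [1.0, 0.001, 0.0, -0.05], [-0.0, 0.257, -0.967, -171.763], [0.0, 0.0, 0.0, 1.0]]}
2.9 [638.7714695  -12.31239026 289.12069082] [-5.92700556e+00  3.74187239e+00  9.10387815e+01  2.24010869e-02
  8.52839771e+01 -1.55244001e+01] 9.595559276904547
pred knob px [318.29291874 236.82808985]
0.58 [355.7, 94.7, 23.4, 56.0]
0.4 [297.4, 88.1, 38.2, 220.8]
```

View pics/w1.png

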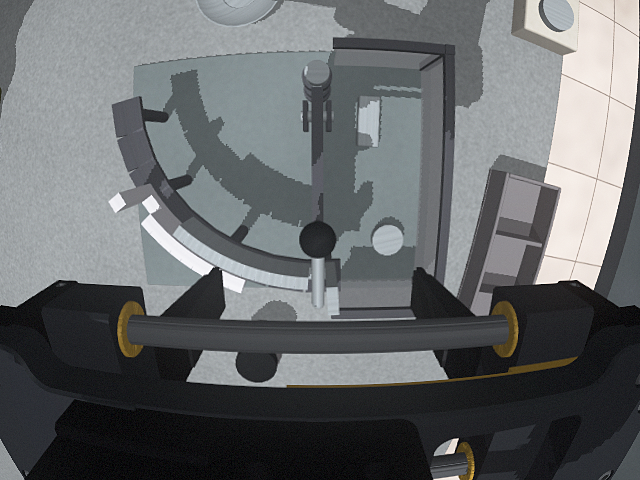

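The knob is at (318,239), against (318,237) predicted. The hold-open notch shows near (150,208), just before the stop at (117,202). Next I descend and pinch.

```bash
python3 -m crank '[[1,0,0,-30,0],[1,0,0,-30,0],[1,0,0,-30,0],[1,0,0,-28,0],[1,0,0,0,0]]' 12
python3 -m crank '[[0.1,0,0,0,0],[0.1,0,0,0,0],[0.1,0,0,0,0],[0.1,0,0,0,0],[0.1,0,0,0,0]]' 12
python3 -m crank '[[0.1,0,0,0,0],[0.1,0,0,0,0],[0.1,0,0,0,0],[0.1,0,0,0,0]]' 12
```

```text
t: 3.42
ee_pos: [633.9, -9.5, 164.5]
tool_rot: [[-0.17, 0.985, -0.012], [0.985, 0.17, 0.001], [0.003, -0.011, -1.0]]
wrist_force: [-1.3, -0.2, -1.6]
width: 95.5
grip_force: 0.0
t: 3.83
ee_pos: [639.7, -11.4, 173.9]
tool_rot: [[-0.168, 0.986, 0.003], [0.986, 0.168, -0.0], [-0.001, 0.003, -1.0]]
wrist_force: [-0.4, 0.1, -0.4]
width: 67.4
grip_force: 0.0
t: 4.17
ee_pos: [638.6, -11.5, 171.7]
tool_rot: [[-0.168, 0.986, -0.0], [0.986, 0.168, -0.0], [-0.0, -0.0, -1.0]]
wrist_force: [-0.6, 0.6, -0.4]
width: 40.5
grip_force: 0.0
```

```bash
python3 -m crank '[[0.1,0,0,0,0],[0.1,0,0,0,0],[0.1,0,0,0,0],[0.1,0,0,0,0],[0.1,0,0,0,0]]' 12
python3 - <<'E'
import numpy as np
from h import *
x=np.load('x.npy');k0=None
def kn(A,B):
    r=135-55*np.sin(B)-95*(1-np.cos(B));z=190+95*np.sin(B)-55*(1-np.cos(B))
    return g2w(x,(50-r*np.sin(A),100-r*np.cos(A),z))[0]
for B in(.05,.1,.15,.18):print(B,(kn(0,B)-kn(0,0)).round(1))
p=kn(0,.18)
for A in np.arange(.1,1.0,.1):
    q=kn(A,.18);print(round(A,2),(q-p).round(1),q.round(1));p=q
for B in(.18,.12,0):print(B,kn(.8,B).round(1),kn(.94,B).round(1))
E
```

```text
t: 4.58
ee_pos: [638.5, -11.4, 171.5]
tool_rot: [[-0.168, 0.986, -0.0], [0.986, 0.168, -0.0], [0.0, -0.0, -1.0]]
wrist_force: [-0.3, -0.5, -0.4]
width: 27.2
grip_force: 12.0
0.05 [-0.5  2.8  4.7]
0.1 [-1.   5.9  9.2]
0.15 [-1.6  9.2 13.6]
0.18 [-1.9 11.2 16.1]
0.1 [-12.3  -1.5   0. ] [625.   -2.2 206.1]
0.2 [-12.4  -0.2   0. ] [612.6  -2.4 206.1]
0.3 [-12.3   1.    0. ] [600.3  -1.4 206.1]
0.4 [-12.2   2.2   0. ] [588.2   0.8 206.1]
0.5 [-11.9   3.4   0. ] [576.3   4.2 206.1]
0.6 [-11.5   4.6   0. ] [564.8   8.8 206.1]
0.7 [-11.    5.7   0. ] [553.9  14.6 206.1]
0.8 [-10.3   6.8   0. ] [543.6  21.3 206.1]
0.9 [-9.6  7.8  0. ] [534.   29.1 206.1]
0.18 [543.6  21.3 206.1] [530.3  32.5 206.1]
0.12 [541.1  18.  201. ] [527.5  29.6 201. ]
0 [536.8  12.2 190. ] [522.4  24.3 190. ]
```

```bash
python3 -m crank '[[0.1,-0.2,1.4,2.3,0],[0.1,-0.2,1.4,2.3,0],[0.1,-0.3,1.5,2.3,0],[0.1,-0.3,1.6,2.3,0],[0.1,0,0,0,0]]' 12
python3 -m crank '[[0.1,-0.3,1.6,2.2,0],[0.1,-0.3,1.7,2.2,0],[0.1,-0.3,2.0,2.5,0],[0.1,0,0,0,0],[0.1,0,0,0,0]]' 12
python3 - <<'E'
from h import *
im=cams.snapshot('scene');cv2.imwrite('pics/s2.png',cv2.resize(im[170:320,220:400,::-1],None,fx=4,fy=4))
E
```

```text
t: 5.0
ee_pos: [637.6, -5.0, 181.4]
tool_rot: [[-0.169, 0.986, 0.0], [0.986, 0.169, 0.0], [0.0, 0.0, -1.0]]
wrist_force: [0.1, -0.7, -0.3]
width: 26.8
grip_force: 12.0
t: 5.42
ee_pos: [636.8, 0.1, 187.9]
tool_rot: [[-0.168, 0.986, 0.0], [0.986, 0.168, 0.0], [0.0, 0.0, -1.0]]
wrist_force: [1.3, -0.3, -1.5]
width: 27.5
grip_force: 12.0
```

View pics/s2.png

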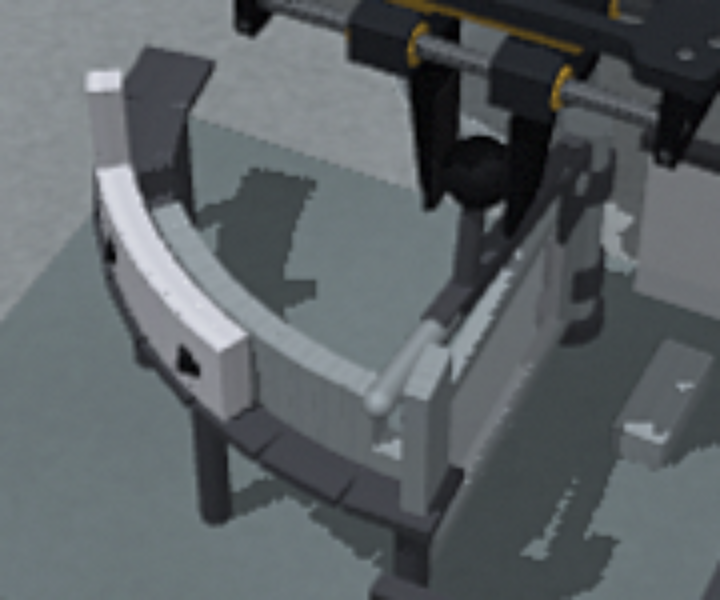

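The bar is lifted: the nose at (375,395) is level with the top of the rail end, and the knob is held. Next I swing along the arc.

```bash
python3 -m crank '[[0.1,-3,-0.5,0,-0.025],[0.1,-6.2,-0.6,0,-0.05],[0.1,-6.2,-0.4,0,-0.05],[0.1,-6.2,0,0,-0.05],[0.1,-6.2,0.2,0,-0.05]]' 12
python3 -m crank '[[0.1,-6.2,0.5,0,-0.05],[0.1,-6.2,0.6,0,-0.05],[0.1,-6.1,1.0,0,-0.05],[0.1,-6.1,1.2,0,-0.05],[0.1,-6,1.5,0,-0.05]]'
python3 -m crank '[[0.1,-5.9,1.8,0,-0.05],[0.1,-5.8,2.2,0,-0.05],[0.1,-5.7,2.4,0,-0.05],[0.1,-5.6,2.7,0,-0.05],[0.1,-2.7,1.4,0,-0.025]]'
python3 -m crank '[[0.1,0,0,0,0],[0.1,0,0,0,0]]'
cat > ang.py <<'E'
from h import *
x=np.load('x.npy');s=sense();h=g2w(x,(50,100,0))[0]
d=s['ee_pos']-h;g=[np.cos(x[2])*d[0]+np.sin(x[2])*d[1],-np.sin(x[2])*d[0]+np.cos(x[2])*d[1]]
print('t',s['t'],'A',np.arctan2(-g[0],-g[1]).round(4),'r',np.hypot(*g).round(1),'z',round(s['ee_pos'][2],1),'F',np.round(s['wrist_force'],1))
E
python3 ang.py
```

```text
t: 5.88
ee_pos: [608.6, -1.7, 187.7]
tool_rot: [[0.06, 0.998, 0.0], [0.998, -0.06, -0.0], [-0.0, 0.0, -1.0]]
wrist_force: [1.0, -0.4, -2.9]
width: 26.9
grip_force: 12.0
t: 6.3
ee_pos: [578.0, 3.8, 187.3]
tool_rot: [[0.305, 0.952, 0.001], [0.952, -0.305, 0.001], [0.001, 0.0, -1.0]]
wrist_force: [2.3, 2.2, -4.9]
width: 27.3
grip_force: 12.0
t: 6.72
ee_pos: [552.1, 15.0, 186.9]
tool_rot: [[0.509, 0.86, 0.0], [0.86, -0.509, 0.003], [0.002, -0.001, -1.0]]
wrist_force: [3.9, 3.1, -5.2]
width: 27.0
grip_force: 12.0
t: 6.88
ee_pos: [552.5, 14.8, 186.9]
tool_rot: [[0.506, 0.862, 0.0], [0.862, -0.506, 0.002], [0.002, -0.001, -1.0]]
wrist_force: [3.4, 4.4, -6.7]
width: 27.1
grip_force: 12.0
t 6.8833 A 0.7108 r 124.1 z 186.9 F [ 3.4  4.4 -6.7]
```

```bash
python3 -m crank '[[0.1,-0.3,-0.5,-1,0],[0.1,-0.3,-0.5,-1,0],[0.1,-0.3,-0.5,-1,0],[0.1,0,0,0,0]]' 12; python3 ang.py
python3 -m crank '[[0.1,-0.2,-0.3,-0.7,0],[0.1,-0.2,-0.3,-0.7,0],[0.1,0,0,0,0]]' 12; python3 ang.py
```

```text
t: 7.22
ee_pos: [551.6, 12.7, 184.1]
tool_rot: [[0.506, 0.862, -0.0], [0.862, -0.506, 0.001], [0.001, -0.001, -1.0]]
wrist_force: [2.9, 4.7, -6.1]
width: 27.3
grip_force: 12.0
t 7.2167 A 0.7077 r 126.4 z 184.1 F [ 2.9  4.7 -6.1]
t: 7.47
ee_pos: [551.4, 12.0, 183.2]
tool_rot: [[0.507, 0.862, 0.0], [0.862, -0.507, 0.001], [0.001, -0.0, -1.0]]
wrist_force: [3.0, 4.5, -5.0]
width: 27.1
grip_force: 12.0
t 7.4667 A 0.7067 r 127.1 z 183.2 F [ 3.   4.5 -5. ]
```

```bash
python3 -m crank '[[0.1,0.3,0.5,-0.7,0],[0.1,0.3,0.5,-0.5,0],[0.1,0,0,0,0]]' 12; python3 ang.py
python3 -m crank '[[0.38,0,0,0,0],[0.38,0,0,0,0],[0.38,0,0,0,0]]' 12; python3 ang.py
```

```text
t: 7.72
ee_pos: [551.9, 11.8, 183.0]
tool_rot: [[0.506, 0.862, -0.0], [0.862, -0.506, -0.002], [-0.002, 0.001, -1.0]]
wrist_force: [-1.0, -1.2, 0.6]
width: 27.1
grip_force: 12.0
t 7.7167 A 0.7025 r 127.0 z 183.0 F [-1.  -1.2  0.6]
t: 7.97
ee_pos: [552.2, 12.5, 182.6]
tool_rot: [[0.507, 0.862, 0.001], [0.862, -0.507, -0.0], [0.0, 0.001, -1.0]]
wrist_force: [-0.5, 1.1, 1.1]
width: 35.5
grip_force: 0.0
t 7.9667 A 0.7032 r 126.3 z 182.6 F [-0.5  1.1  1.1]
```

```bash
python3 -m crank '[[0.37,-0.8,-1.3,-2,0],[0.37,-0.8,-1.3,-2,0],[0.37,-2.6,1.6,0,-0.024],[0.37,-2.6,1.7,0,-0.024],[0.37,-2.6,1.7,0,-0.024]]' 12; python3 ang.py
python3 -m crank '[[0.37,-2.5,1.8,0,-0.024],[0.37,-2.5,1.9,0,-0.024],[0.37,-2.4,2.0,0,-0.024],[0.37,0,0,0,0]]'; python3 ang.py
python3 w.py pics/w2.png | tail -4
```

```text
t: 8.38
ee_pos: [542.3, 14.8, 177.7]
tool_rot: [[0.568, 0.823, -0.0], [0.823, -0.568, -0.0], [-0.001, 0.0, -1.0]]
wrist_force: [1.4, -0.4, 0.3]
width: 35.1
grip_force: 0.4
t 8.3833 A 0.7782 r 129.7 z 177.7 F [ 1.4 -0.4  0.3]
t: 8.72
ee_pos: [534.6, 20.9, 177.8]
tool_rot: [[0.625, 0.781, -0.001], [0.781, -0.625, -0.0], [-0.0, -0.0, -1.0]]
wrist_force: [-0.2, 0.2, -0.2]
width: 35.1
grip_force: 0.0
t 8.7167 A 0.8536 r 129.4 z 177.8 F [-0.2  0.2 -0.2]
8.7167 [534.62307058  20.88495264 177.80114104] [-3.51086559e+00 -6.03023403e+00  1.11374857e+02 -3.06821676e-03
  7.46861827e+01  3.51763173e+01] -38.68637593248411
pred knob px [525.5499904  216.76483955]
0.92 [293.0, 66.6, 65.5, 317.1]
```

View pics/w2.png

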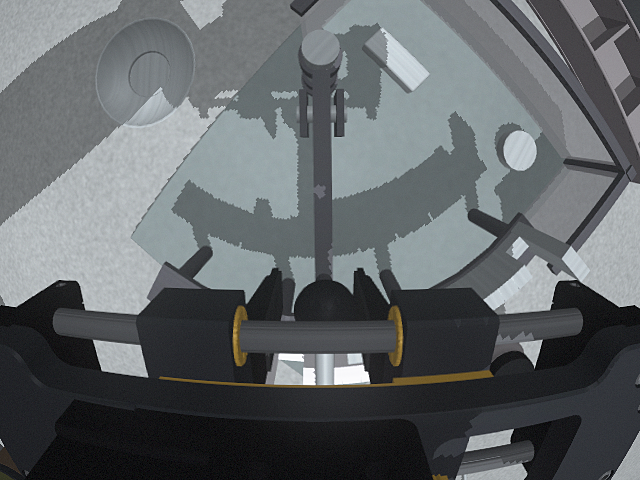

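The knob sits between the fingers at (323,305), with the bar resting on the white rail. Now I push slowly.

```bash
cat > kn.py <<'E'
from h import *
im=cams.snapshot('wrist').max(2)[200:400,285:362]
_,l,st,ce=cv2.connectedComponentsWithStats((im<28).astype(np.uint8))
k=1+np.argmax(st[1:,4]);print('knob blob',(st[k]+[285,200,0,0,0]).tolist(),(ce[k]+[285,200]).round(1))
E
python3 kn.py
python3 -m crank '[[0.37,-0.9,0.8,0,-0.01],[0.37,-0.9,0.8,0,-0.01],[0.37,-0.9,0.8,0,-0.01],[0.37,-0.9,0.8,0,-0.01]]'|grep -E 'wrist|grip'; python3 ang.py;python3 kn.py
python3 -m crank '[[0.37,-0.9,0.8,0,-0.01],[0.37,-0.9,0.8,0,-0.01],[0.37,0,0,0,0]]'|grep -E 'wrist|grip'; python3 ang.py;python3 kn.py
```

```text
knob blob [294, 300, 3, 9, 12] [294.6 303.8]
wrist_force: [1.0, -1.0, -0.2]
grip_force: 0.5
t 9.2 A 0.8873 r 129.1 z 178.2 F [ 1.  -1.  -0.2]
knob blob [354, 278, 1, 9, 9] [354. 282.]
wrist_force: [0.0, -0.5, -0.1]
grip_force: 0.1
t 9.5 A 0.9087 r 129.1 z 178.1 F [ 0.  -0.5 -0.1]
knob blob [354, 276, 1, 17, 17] [354. 284.]
```

```bash
cat > kn.py <<'E'
from h import *
def f(im):
    g=cv2.GaussianBlur(cv2.cvtColor(im,cv2.COLOR_BGR2GRAY),(3,3),0)
    c=[int((g[r,280:368]<45).sum()) for r in range(250,345,5)];return c
if __name__=='__main__':
    import sys
    print('ref',f(cv2.imread('pics/w2.png')))
    im=cams.snapshot('wrist')[...,::-1].copy();cv2.imwrite('pics/w_%s.png'%sys.argv[1],im);print('now',f(im))
    print([(round(d['score'],2),d['bbox']) for d in cams.trace('wrist','knob')[:1]])
E
python3 kn.py a
python3 -m crank '[[0.37,-0.9,0.8,0,-0.01],[0.37,-0.9,0.8,0,-0.01],[0.37,0,0,0,0]]'|grep -E 'wrist|grip'; python3 ang.py;python3 kn.py b
python3 -m crank '[[0.37,-0.9,0.9,0,-0.01],[0.37,-0.9,0.9,0,-0.01],[0.37,0,0,0,0]]'|grep -E 'wrist|grip'; python3 ang.py;python3 kn.py c
```

```text
ref [0, 0, 0, 0, 5, 11, 29, 49, 61, 72, 74, 71, 76, 75, 72, 0, 0, 0, 0]
now [0, 0, 0, 0, 5, 11, 29, 48, 60, 71, 74, 70, 74, 75, 71, 0, 0, 0, 0]
[(0.82, [292.3, 69.9, 65.0, 316.3])]
wrist_force: [0.0, 0.1, -0.3]
grip_force: 0.0
t 9.9 A 0.9272 r 129.1 z 178.1 F [ 0.   0.1 -0.3]
ref [0, 0, 0, 0, 5, 11, 29, 49, 61, 72, 74, 71, 76, 75, 72, 0, 0, 0, 0]
now [0, 0, 0, 0, 5, 11, 29, 49, 60, 71, 74, 69, 76, 74, 72, 0, 0, 0, 0]
[(0.6, [293.8, 69.4, 65.4, 312.9])]
wrist_force: [0.6, 1.0, -0.0]
grip_force: 0.0
t 10.25 A 0.947 r 129.1 z 178.1 F [ 0.6  1.  -0. ]
ref [0, 0, 0, 0, 5, 11, 29, 49, 61, 72, 74, 71, 76, 75, 72, 0, 0, 0, 0]
now [0, 0, 0, 0, 5, 11, 14, 20, 46, 59, 65, 70, 63, 62, 46, 0, 0, 0, 0]
[(0.63, [293.4, 68.6, 59.1, 314.9])]
```

The knob's image shrank and shifted, so the bar has probably dropped. I check before releasing.

```bash
python3 - <<'E'
from h import *
im=cams.snapshot('scene');a=cv2.resize(im[170:300,225:355,::-1],(400,400),interpolation=cv2.INTER_CUBIC)
b=cv2.resize(cv2.imread('pics/w_c.png')[200:400,220:420],(400,400));cv2.imwrite('pics/s3.png',np.hstack([a,b]))
E
```

```text
(no output)
```

View pics/s3.png

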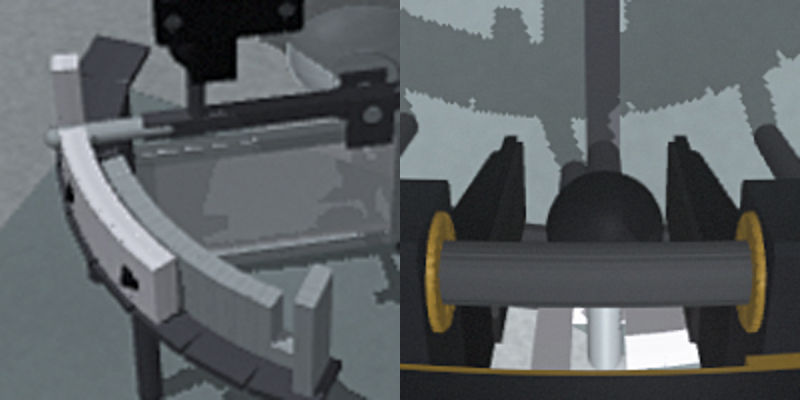

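The nose now lies at the rail end, next to the stop (left panel, 50,138), and the bar is parallel to the gate's top. I open, retreat up, and check the bar's angle numerically.

```bash
python3 -m crank '[[0.8,0,0,0,0],[0.8,0,0,0,0],[0.8,0,0,0,0],[0.8,0,0,0,0],[0.8,0,0,0,0]]'|grep -E 'wrist|width'
python3 -m crank '[[0.8,0,0,10,0],[0.8,0,0,20,0],[0.8,0,0,30,0],[0.8,0,0,30,0],[0.8,0,0,20,0]]'|grep -E 'wrist|width'
python3 -m crank '[[0.8,-30,0,10,0],[0.8,-40,0,0,0],[0.8,-40,0,0,0],[0.8,-40,0,0,0],[0.8,-30,0,0,0]]' >/dev/null
python3 -m crank '[[0.8,0,0,0,0],[0.8,0,0,0,0],[0.8,0,0,0,0]]'|grep ee
python3 - <<'E'
from h import *
x=np.load('x.npy');a=[];ims={}
for n in('scene','top'):
    im=cams.snapshot(n)[...,::-1].copy();ims[n]=im;cv2.imwrite(f'pics/f_{n}.png',im)
def kn(A,B):
    r=135-55*np.sin(B)-95*(1-np.cos(B));z=190+95*np.sin(B)-55*(1-np.cos(B));return g2w(x,(50-r*np.sin(A),100-r*np.cos(A),z))[0]
P={}
for n in ims:
    c=proj(n,kn(.94,0))[0].round().astype(int)
    w=ims[n][c[1]-18:c[1]+19,c[0]-18:c[0]+19].max(2)
    _,l,st,ce=cv2.connectedComponentsWithStats((w<35).astype(np.uint8));k=1+np.argmax(st[1:,4])
    P[n]=ce[k]+c-18;print(n,P[n],st[k],'pred down',proj(n,kn(.94,0))[0],'pred up',proj(n,kn(.94,.12))[0],'nose',proj(n,g2w(x,pol(np.array([212.]),.94,135)))[0])
r=least_squares(lambda v:np.concatenate([proj(n,kn(*v))[0]-P[n] for n in P]),[.94,.05]);print('A,B',r.x,r.fun)
x0,y0=225,170;s=cv2.resize(ims['scene'][170:300,225:355],(400,400),interpolation=cv2.INTER_CUBIC);t=cv2.resize(ims['top'][215:345,280:410],(400,400),interpolation=cv2.INTER_CUBIC)
cv2.imwrite('pics/f.png',np.hstack([s,t]))
E
```

```text
wrist_force: [-0.3, 0.0, -0.6]
width: 63.0
wrist_force: [-0.3, 0.1, 0.4]
width: 75.8
ee_pos: [346.5, 29.0, 299.0]
scene [287.76315789 184.20614035] [ 10  11  16  26 228] pred down [287.84067467 182.80052077] pred up [292.13139521 176.96717259] nose [242.96397496 213.68684512]
top [334.87341772 280.08860759] [ 11  10  18  17 237] pred down [333.33431591 279.52033185] pred up [329.73787505 275.23984172] nose [368.72390514 317.05451921]
A,B [ 0.93162159 -0.02238638] [-0.51532747  0.1548533  -0.43334354 -0.38346417]
```

View pics/f.png

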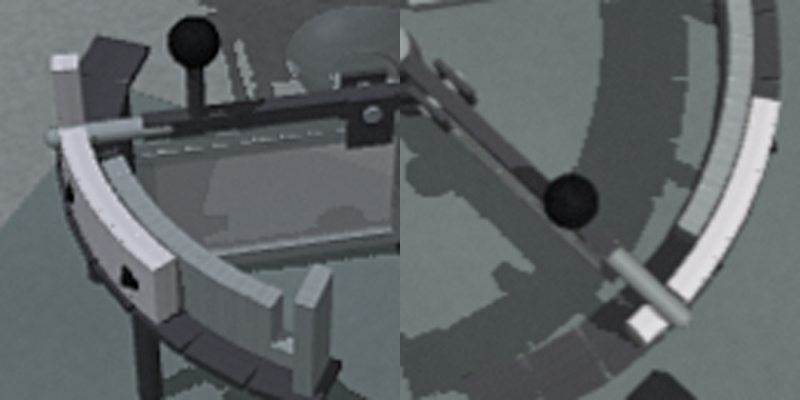

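The gate is at A≈0.93 and the bar reads level, with the nose in the notch between the rail end and the stop. The gripper is clear. I hand it in.

```bash
python3 -c "
from rig import order
print(order.job_done())"
```

```text
the job is handed in; nothing more can be done
None
```

The gate stands open at about 0.93 rad with the bar fully down in the hold-open notch and the gripper clear of it; I handed the job in, but no verdict was returned.

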